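# Set the centrifuge timer by four clicks and start it

### The arm

A 6-joint arm with a two-finger parallel gripper is mounted at the origin on the work surface. World frame = base frame: x ahead of the robot, y to its left, z up, the work surface at z = 0. Lengths are in m, angles in degrees, forces in N, time in s.
With the tool pointing down it reaches from about 0.325 to 0.9 m from the base axis. Payload 6.1 kg.
Tool frame: the origin (TCP) lies midway between the tips of the shut fingers; the grasp point (between the pads) lies robot.grasp_offset behind it (robot.grasp_offset is the distance from the TCP to the grasp point, in m); z points along the fingers, y is the line along which they close (so a half turn about z gives the same grasp; the last joint's range is limited). The gripper opens to 87 mm and grips with 3 to 60 N. Pads are 19 mm wide; open, the fingers measure 117 mm over their backs; the gripper's body (75 mm by 190 mm) begins 51 mm behind the grasp point.
Start: joints at [-81.652, 12.628, 87.462, -0, 79.91, -7.225], TCP at [0.168, -0.602, 0.223] pointing down, gripper open.
Joint ranges: [-170.65, 170.65], [-52.31, 119.04], [5.05, 147.46], [-71.25, 251.25], [11.57, 151.72], [-153.62, 153.62]. Speed limits (degrees/s): [147.25, 147.25, 172.46, 180, 180, 180].

### API

Orientations are given as a 3x3 rotation matrix whose columns are the frame's x, y, z axes.
In Python, from rig import sensors, read_camera, calibration, workorder, robot gives the robot as it stands. The module is installed in compiled form; this text tells all that it offers.
- The arm moves only by the tool jog_arm, never from a script. Its argument "moves" is text: rows parted by semicolons, each of 6 numbers parted by spaces: the shift along the tool's x, y, z in mm, then the turn, a rotation vector about the tool's x, y, z in degrees. A call has 1 to 10 rows; each row is the pose to reach, as a shift and turn from the pose commanded when the call began, along the tool's axes at that moment; what a row does not reach only later rows make up. A row lasts 1/8 s, in which the tool goes at most 62.5 mm and 10.7 degrees, less where a joint would pass 70% of its speed; a pose out of reach is approached as far as the arm can. A call with a gripper value outside its range is refused whole. "jaw" is the finger opening in mm, from 0 to 87, set as the call begins (left out, the last holds). The fingers move at their own pace and stop on an object; "force" is the grip in N (left out, the last holds). Time passes only in rows, so rows that repeat a pose let the fingers close. It gives the time, the measured TCP pose, the force, the opening and the grip force at its end, in the units of the state.
- sensors.get_state(): the state, without advancing time (a new reading comes with each control period).
- read_camera(name): name is "side" or "top"; returns the picture (480x640x3 uint8, red, green, blue); there is no depth.
- calibration(name): a dict with "mtx" (3x3 intrinsics, pixels), "k1" (the pictures are not rectified: a ray, as slopes to the right and down, at radius r is drawn at 1 + k1 r^2 times it, then the intrinsics apply), "view" (4x4, takes a point from world to camera coordinates). Camera axes: x right, y down, z forward; pixel columns grow to the right and rows downward; lengths in m; the calibration is good to about 2 mm. A picture is of the moment at which its call begins. calibration takes no time and is no camera call.
- workorder.hand_in(): hands the job in; it is judged then, once.
The state is a dict: "t": time; "joints": joint angles; "qd": joint speeds; "effort": joint torques, N m; "ee_pos": TCP position; "orientation": TCP orientation; "ft_force": force on the tool from outside, world axes, zero at the start; "moment": the same for the moment, N m; "finger_gap": opening from 0.0 (shut) to 1.0 (fully open); "grip_force": force on a finger pad.
Only numpy, scipy, OpenCV 4.12 (cv2) and the standard library are available. Lean on these libraries where they do the work, as an engineer would, in place of code of your own. Each camera call takes 0.05 s, during which the arm holds its last target. There are 200 camera calls.

### The job

With a fingertip against its bar grip, turn the black timer dial of the centrifuge clockwise (seen from above) by exactly four clicks from where it now stands and let it rest in that stop; only then press the green start key fully in and let it come back out. Push gently, do not grip the dial or the key, and leave the specimen pot, the gel bottle and the yellow tip box standing where they are.

Things in the scene. Friction and masses are not known exactly. Their poses are not given: they have to be found in the camera images.
- centrifuge: White centrifuge, fixed to the worktop: box 240 (x) x 400 (y) x 70 mm high; its flat top is the control deck with dial and key. Origin: centre of its underside, at worktop height; z up, front is -x, facing roughly the robot. A round lidded drum (radius 80, top 133 mm above the worktop) stands at its (0, +115) mm. More than 30 N of finger force on it, key included, is too rough.
- timer: The timer unit: a fixed round white plate (radius 63, 2 mm thick) on the deck, at about the centrifuge's (0, -60) mm and turned to any angle on it, that bears the dial. Origin: centre of the plate's underside, on the dial's axis, 70 mm above the worktop; z up. At dial angle 0 the orange mark points along its -x. More than 30 N of finger force on it, dial included, is too rough.
- dial_axis (a point): Point on the dial's vertical axis, 104 mm above the worktop (top of its bar grip); does not turn. The dial is a black disc of radius 42 mm, its top 82 mm above the worktop, with a straight bar grip across its diameter: 84 long, 14 wide, from 82 to 104 mm above the worktop. Nothing else stands higher than 72 mm within 80 mm of the axis.
- dial_mark (a point): Point on top of the bar grip (104 mm above the worktop), on its centre line, 38 mm from the axis, at the end with the orange line; turns with the dial. A fingertip can push either end of the bar sideways.
- dial (a joint): Dial angle, rad, growing clockwise seen from above. Eight click stops at 0, 0.524, 1.047 .. 3.665 (30 degrees apart; black ticks on the plate); it begins in the third (1.047). 4 to 7 N at the bar's end takes it out of a stop; past half-way it snaps into the next and rests there. Hard ends 0.22 rad beyond the first and last stops.
- start_top (a point): Centre of the top face of the round green start key (diameter 30 mm, in a low white surround), on the deck at the centrifuge's (-82, -160) mm; moves down with the key.
- start (a joint): How far the start key is pressed, in m: 0 out, 0.006 fully in (about 5 N); it springs back. It counts as pressed beyond 0.0045.
- pot_mid (a point): Middle of the loose clear specimen pot with red cap (38 mm across, 52 mm high, 60 g) that stands on the deck, near the corner behind the key. Leave alone.
- gel_mid (a point): Middle of the loose blue gel bottle (54 mm across, 140 mm high) that stands on the worktop beside the deck (-y side). Leave alone.
- tipbox_mid (a point): Middle of the loose yellow pipette tip box (120 x 80 x 55 mm high) on the worktop beside the drum (+y side). Leave alone.

How it is judged (in metres and radians):
On the way, in this order (a step that is already met when the one before it is completed fails the run):
1. the dial rests in the stop four clicks clockwise of its start (distance of dial_mark from where it was at the start of the episode between 0.063 and 0.0683 m and velocity of joint dial between -0.1 and 0.1 rad/s), for 0.2 s.
2. the start key is pressed in (value of joint start above 0.0045 m and distance of dial_mark from where it was at the start of the episode between 0.063 and 0.0683 m), for 0.02 s.
At the end, for the whole second after the job is handed in: The dial rests within about 8 degrees of the stop four clicks (120 degrees) clockwise of where it began, the start key has been pressed after that and is out again (under 1.5 mm), and the pot, bottle and tip box stand upright within 12 mm of where they were (all of step 1 and value of joint start below 0.0015 m and not (distance of pot_mid from where it was at the start of the episode above 0.012 m or angle between pot_mid's own z axis and vertical above 0.3 rad) and not (distance of gel_mid from where it was at the start of the episode above 0.012 m or angle between gel_mid's own z axis and vertical above 0.3 rad) and not (distance of tipbox_mid from where it was at the start of the episode above 0.012 m or angle between tipbox_mid's own z axis and vertical above 0.3 rad)); the robot touches nothing.
It fails at once if the start key is pressed while the dial is not at four clicks (value of joint start above 0.0045 m and not (distance of dial_mark from where it was at the start of the episode between 0.063 and 0.0683 m)).
It fails at once if the dial or centrifuge is gripped or pushed with more than 30 N (contact force between the fingers and centrifuge above 30 N or contact force between the fingers and timer above 30 N).
It fails at once if the specimen pot is moved more than 12 mm, lifted or tipped (distance of pot_mid from where it was at the start of the episode above 0.012 m or angle between pot_mid's own z axis and vertical above 0.3 rad).
It fails at once if the gel bottle is moved more than 12 mm, lifted or tipped (distance of gel_mid from where it was at the start of the episode above 0.012 m or angle between gel_mid's own z axis and vertical above 0.3 rad).
It fails at once if the tip box is moved more than 12 mm, lifted or tipped (distance of tipbox_mid from where it was at the start of the episode above 0.012 m or angle between tipbox_mid's own z axis and vertical above 0.3 rad).
It also fails if it takes over 61 s, if anything falls off the work surface, if the arm or the gripper's body presses on something with over 40 N, if the wrist force passes 120 N, or if a joint passes its speed limit or range.

## Working session

There is one attempt and no reset: what is moved stays moved. The work goes in short steps, Python scripts to look and compute and a tool call to move; the robot and the scene stay as the last step left them, time stands still between calls to the robot, and variables do not carry over. Pictures are saved under pics/ and viewed, at most 10 in all, crops included, and the job is handed in when it is done.

Besides the shell and the picture viewer there is one more tool, called after ">>>" as name(argument=value, ...) on one line, values as JSON. jog_arm: Moves the arm, as the interface text tells. Its arguments: {"type":"object","properties":{"moves":{"type":"string"},"jaw":{"type":"number"},"force":{"type":"number"}},"required":["moves"]}

```bash
mkdir -p pics
python3 - <<'E'
from rig import sensors, read_camera, calibration, robot
import cv2,numpy as np
for n in("top","side"):
    im=read_camera(n); cv2.imwrite(f"pics/{n}0.png",im[:,:,::-1]); c=calibration(n); print(n,c)
s=sensors.get_state(); print(s["t"],s["ee_pos"],s["orientation"],s["ft_force"],robot.grasp_offset)
E
```

```text
top {'mtx': array([[543.32055649,   0.        , 314.99130527],
       [  0.        , 543.32055649, 241.55021241],
       [  0.        ,   0.        ,   1.        ]]), 'k1': -0.037413388010330305, 'view': array([[ 0.01771072, -0.99983334, -0.00442915,  0.05671271],
       [-0.99395506, -0.0171262 , -0.10844366,  0.60627174],
       [ 0.10834973,  0.00632299, -0.99409273,  0.96753592],
       [ 0.        ,  0.        ,  0.        ,  1.        ]])}
side {'mtx': array([[454.29221008,   0.        , 310.95175014],
       [  0.        , 454.29221008, 234.47039071],
       [  0.        ,   0.        ,   1.        ]]), 'k1': -0.08062018902870698, 'view': array([[-0.92727223, -0.37434189, -0.00586185,  0.60565887],
       [-0.21012537,  0.53332689, -0.81939597,  0.16796914],
       [ 0.30986051, -0.75857141, -0.57319794,  0.78078869],
       [ 0.        ,  0.        ,  0.        ,  1.        ]])}
0.1 [ 0.1677054  -0.60149293  0.22154193] [[ 9.63290504e-01  2.68461056e-01 -2.57143712e-04]
 [ 2.68461088e-01 -9.63288939e-01  1.75036652e-03]
 [ 2.22201551e-04 -1.75514453e-03 -9.99998435e-01]] [0.18171349 0.49002648 0.48937289] 0.0187
```

View pics/top0.png

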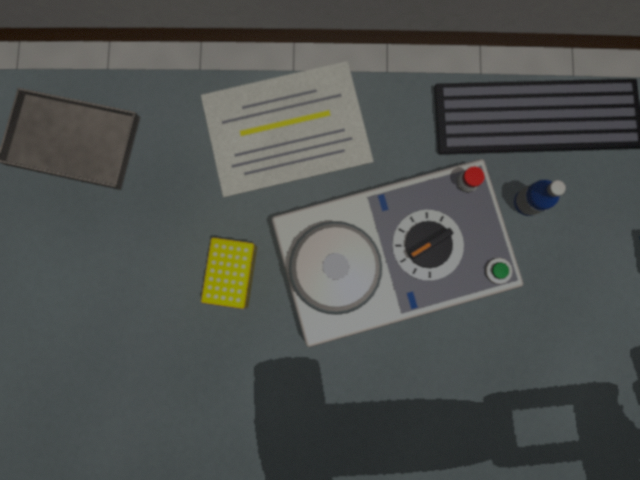

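View pics/side0.png

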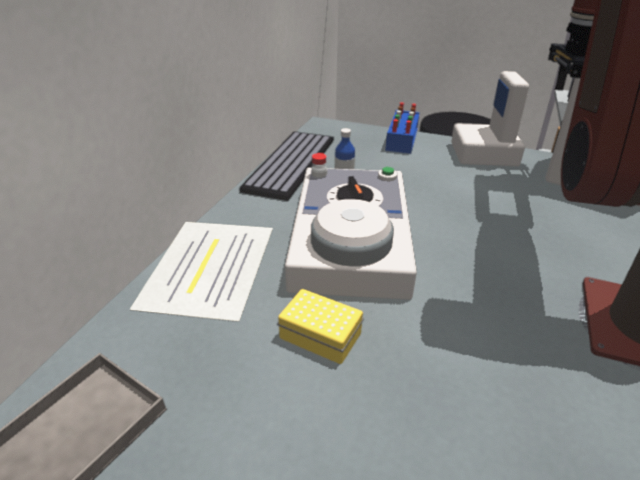

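The top view shows the dial at about (428,245) with its orange end at (413,254). The key is at (500,270), the pot at (472,178), the bottle at about (540,195) and the tip box at (229,272). The side view agrees, and the arm is clear of everything.

```bash
cat > h.py <<'E'
import cv2,numpy as np
from rig import sensors, read_camera, calibration
def ray(n,px,z):
    c=calibration(n);V=c["view"];k=c["k1"]
    d=cv2.undistortPoints(np.array([[px]],float),c["mtx"],np.array([k,0,0,0,0]))[0,0]
    o=-V[:3,:3].T@V[:3,3]; r=V[:3,:3].T@np.r_[d,1]
    return (o+r*(z-o[2])/r[2])
def blob(im,lo,hi,box):
    hsv=cv2.cvtColor(im,cv2.COLOR_RGB2HSV); m=cv2.inRange(hsv,lo,hi)
    k=np.zeros_like(m);x0,y0,x1,y1=box;k[y0:y1,x0:x1]=255; m&=k
    return m
def cen(m):
    M=cv2.moments(m,True); return (M["m10"]/M["m00"],M["m01"]/M["m00"]),M["m00"]
def orange(im,box=(385,200,470,290)):
    m=blob(im,(5,120,60),(22,255,255),box); pts=cv2.findNonZero(m); return m,pts
def dial(im,axis):
    m,p=orange(im); c,a=cen(m); w=ray("top",c,.104)-axis
    return np.degrees(np.arctan2(w[1],w[0])),np.linalg.norm(w[:2])*1e3,a
E
python3 - <<'E'
from h import *
im=cv2.cvtColor(cv2.imread("pics/top0.png"),cv2.COLOR_BGR2RGB)
# plate: bright region contour
g=cv2.cvtColor(im,cv2.COLOR_RGB2GRAY)
hs=cv2.cvtColor(im,cv2.COLOR_RGB2HSV)
m=blob(im,(0,0,140),(180,60,255),(385,200,470,290))
cs,_=cv2.findContours(m,cv2.RETR_EXTERNAL,cv2.CHAIN_APPROX_NONE)
c=max(cs,key=cv2.contourArea); e=cv2.fitEllipse(cv2.convexHull(c)); print("plate",e)
ax=ray("top",e[0],.072); print("axis",ax)
print("dial ang",dial(im,ax))
k=cen(blob(im,(40,80,30),(85,255,255),(480,250,520,290))); print("key",k,ray("top",k[0],.08))
r=cen(blob(im,(172,120,60),(180,255,255),(450,160,490,195))); print("pot",r,ray("top",r[0],.122))
b=cen(blob(im,(0,0,120),(180,70,255),(548,178,570,198))); print("bottle cap",b,ray("top",b[0],.137))
for n,p in(("c1",(274,217)),("c2",(484,161)),("c3",(522,284)),("c4",(309,345))): print(n,ray("top",p,.07))
for q in((381,202),(412,300)): print(ray("top",q,.07))
d=cv2.resize(im[140:310,380:580,::-1],None,fx=4,fy=3.5*1,interpolation=cv2.INTER_CUBIC)
cv2.imwrite("pics/crop0.png",cv2.resize(im[150:300,380:580,::-1],(800,600),interpolation=cv2.INTER_CUBIC))
E
```

```text
plate ((442.3901062011719, 248.01405334472656), (36.532779693603516, 59.098167419433594), 11.139178276062012)
axis [ 0.59332948 -0.15851685  0.072     ]
dial ang (np.float64(97.38922047521314), np.float64(44.82123418755666), 109.0)
key ((500.0935960591133, 270.0886699507389), 203.0) [ 0.55542559 -0.25778106  0.08      ]
pot ((476.2857142857143, 179.42857142857142), 7.0) [ 0.70660719 -0.20596341  0.122     ]
bottle cap ((557.9202898550725, 187.2391304347826), 138.0) [ 0.69252686 -0.33923869  0.137     ]
c1 [0.64393953 0.14092969 0.07      ]
c2 [ 0.75292442 -0.23590603  0.07      ]
c3 [ 0.53208721 -0.29968411  0.07      ]
c4 [0.41997604 0.07427618 0.07      ]
[ 0.67432145 -0.04968289  0.07      ]
[ 0.50097031 -0.10491986  0.07      ]
```

View pics/crop0.png

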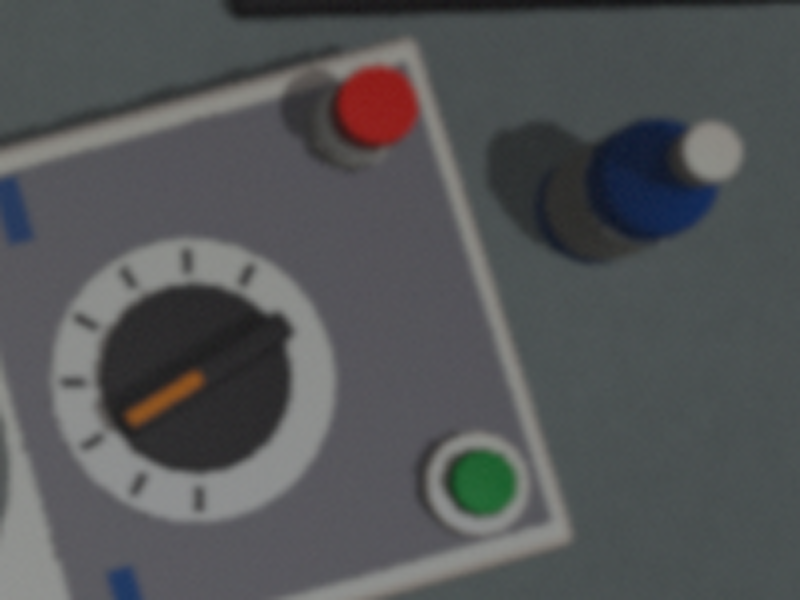

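Run:
```python
from h import *
im=cv2.cvtColor(cv2.imread("pics/top0.png"),cv2.COLOR_BGR2RGB)
ax=ray("top",(428.5,244.75),.072); print("axis",ax)
m,p=orange(im); print("orange",cen(m),dial(im,ax))
print(cv2.minAreaRect(p), cv2.fitLine(p,cv2.DIST_L2,0,.01,.01).ravel())
for t in((198,500),(138,485),(92,441),(73,382),(87,321),(128,278),(187,260),(247,275)):
    w=ray("top",(380+t[0]/4,150+t[1]/4),.072)-ax; print(np.degrees(np.arctan2(w[1],w[0])).round(1),end=" ")
# finger pose for start: bar angle th, r along, off behind (CCW)
th=np.radians(122);r=.031
for off in(.030,.024):
    P=ax[:2]+r*np.r_[np.cos(th),np.sin(th)]+off*np.r_[-np.sin(th),np.cos(th)]
    s=sensors.get_state();R=s["orientation"]
    d=np.r_[P,.15]-s["ee_pos"]; print("P",P,"tool shift mm",(R.T@d*1e3).round(1))
```

```text
axis [ 0.59871343 -0.13391105  0.072     ]
orange ((420.74311926605503, 249.11926605504587), 109.0) (np.float64(119.32827654243957), np.float64(22.760472792036378), 109.0)
((420.8529357910156, 249.08822631835938), (5.144957542419434, 21.951818466186523), 59.03623962402344) [  0.8572047   -0.51497585 420.74313    249.11926   ]
-178.4 152.2 122.0 92.4 62.2 33.2 3.1 -27.0 P [ 0.55684449 -0.12351914] tool shift mm [ 503.2 -355.8   72.3]
P [ 0.56193278 -0.12033962] tool shift mm [ 508.9 -357.5   72.3]
```

>>> jog_arm(moves="503 -356 40 0 0 -106.4;503 -356 40 0 0 -106.4;503 -356 40 0 0 -106.4;503 -356 40 0 0 -106.4;503 -356 40 0 0 -106.4;503 -356 40 0 0 -106.4;503 -356 40 0 0 -106.4;503 -356 40 0 0 -106.4;503 -356 40 0 0 -106.4;503 -356 40 0 0 -106.4", jaw=0, force=20)

```text
t: 1.35
ee_pos: [0.5576, -0.1219, 0.1821]
orientation: [[-0.535, 0.845, -0.0], [0.845, 0.535, 0.0], [0.0, -0.0, -1.0]]
ft_force: [0.3, 0.5, 0.5]
finger_gap: 0.022
grip_force: 0.0
```

>>> jog_arm(moves="0 0 0 0 0 0;0 0 0 0 0 0")

```text
t: 1.6
ee_pos: [0.5562, -0.1241, 0.182]
orientation: [[-0.529, 0.848, -0.001], [0.848, 0.529, -0.0], [0.001, -0.001, -1.0]]
ft_force: [-0.4, -0.0, -0.5]
finger_gap: 0.007
grip_force: 0.0
```

>>> jog_arm(moves="0 0 40 0 0 0;0 0 65 0 0 0;0 0 80 0 0 0;0 0 88 0 0 0;0 0 93 0 0 0;0 0 93 0 0 0")

```text
t: 2.35
ee_pos: [0.557, -0.1243, 0.09]
orientation: [[-0.529, 0.848, 0.001], [0.848, 0.529, -0.0], [-0.001, 0.0, -1.0]]
ft_force: [0.3, 0.3, -0.6]
finger_gap: 0.008
grip_force: 0.0
```

Run:
```python
from h import *
im=read_camera("side"); cv2.imwrite("pics/side1.png",cv2.resize(im[130:290,270:470,::-1],(750,600),interpolation=cv2.INTER_CUBIC))
s=sensors.get_state();R=s["orientation"];p=s["ee_pos"];print(p,s["ft_force"])
ax=np.array([.599,-.134,p[2]])
for a in [6,12]+list(range(20,125,10)):
    c,n=np.cos(np.radians(-a)),np.sin(np.radians(-a)); Z=np.array([[c,-n,0],[n,c,0],[0,0,1]])
    print(a,(R.T@(ax+Z@(p-ax)-p)*1e3).round(1))
```

```text
[ 0.55721948 -0.1243063   0.09023204] [-0.52355683 -0.6337815   0.70869682]
6 [ 3.   3.3 -0. ]
12 [ 5.6  7.  -0. ]
20 [ 8.5 12.2  0. ]
30 [11.1 19.2  0. ]
40 [12.4 26.6  0. ]
50 [12.4 34.1  0. ]
60 [11.1 41.4  0. ]
70 [ 8.5 48.5  0. ]
80 [ 4.8 54.9  0. ]
90 [-0.  60.7  0. ]
100 [-5.8 65.5  0. ]
110 [-12.2  69.2   0.1]
120 [-19.3  71.7   0.1]
```

View pics/side1.png

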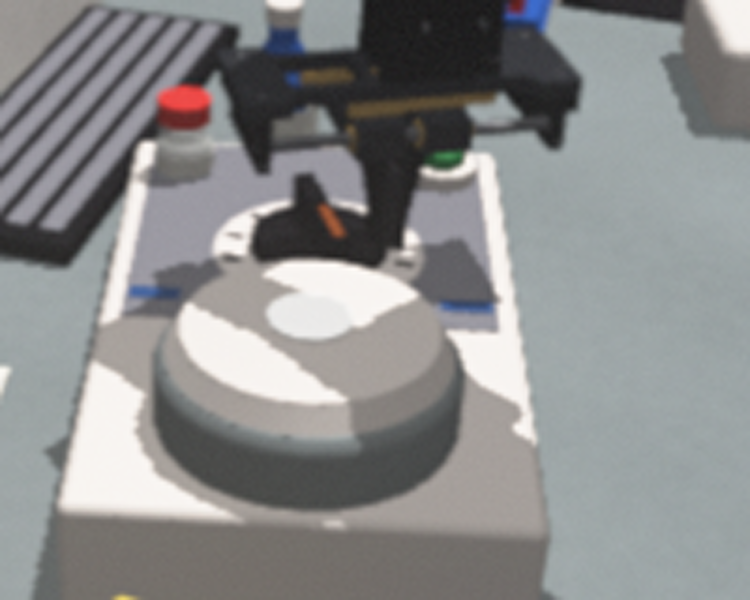

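The crop shows the shut fingers at about (390,210), beside the bar's orange end at (330,220), with a small gap between them. Next I creep along tool +y until they touch.

>>> jog_arm(moves="0 3 0 0 0 0;0 5 0 0 0 0;0 6 0 0 0 0;0 7 0 0 0 0;0 7 0 0 0 0")

```text
t: 3.02
ee_pos: [0.5627, -0.1203, 0.0895]
orientation: [[-0.53, 0.848, -0.0], [0.848, 0.53, 0.0], [0.0, -0.0, -1.0]]
ft_force: [-1.1, -0.5, -0.6]
finger_gap: 0.007
grip_force: 0.0
```

>>> jog_arm(moves="0 1 0 0 0 0;0 1.5 0 0 0 0;0 2 0 0 0 0;0 2 0 0 0 0")

```text
t: 3.52
ee_pos: [0.5644, -0.1193, 0.0895]
orientation: [[-0.53, 0.848, -0.0], [0.848, 0.53, 0.0], [0.0, 0.0, -1.0]]
ft_force: [0.5, -0.8, -0.1]
finger_gap: 0.004
grip_force: 0.0
```

>>> jog_arm(moves="0 1 0 0 0 0;0 2 0 0 0 0;0 2 0 0 0 0")

```text
t: 3.9
ee_pos: [0.5662, -0.1182, 0.0896]
orientation: [[-0.53, 0.848, 0.0], [0.848, 0.53, -0.0], [-0.0, 0.0, -1.0]]
ft_force: [0.2, 1.0, 0.1]
finger_gap: 0.004
grip_force: 0.0
```

>>> jog_arm(moves="0 1 0 0 0 0;0 2 0 0 0 0;0 2 0 0 0 0")

```text
t: 4.28
ee_pos: [0.5678, -0.1172, 0.0896]
orientation: [[-0.53, 0.848, 0.0], [0.848, 0.53, -0.0], [-0.0, 0.0, -1.0]]
ft_force: [0.4, 0.6, 0.7]
finger_gap: 0.001
grip_force: 0.0
```

>>> jog_arm(moves="0 1 0 0 0 0;0 2 0 0 0 0;0 3 0 0 0 0;0 3 0 0 0 0")

```text
t: 4.78
ee_pos: [0.57, -0.1158, 0.0895]
orientation: [[-0.53, 0.848, -0.001], [0.848, 0.53, -0.0], [0.0, -0.001, -1.0]]
ft_force: [-2.0, -0.9, 1.6]
finger_gap: 0.004
grip_force: 1.3
```

Run:
```python
from h import *
im=read_camera("side"); cv2.imwrite("pics/side2.png",cv2.resize(im[165:225,310:390,::-1],(800,600),interpolation=cv2.INTER_CUBIC))
s=sensors.get_state();print(s["ee_pos"],s["ft_force"])
```

```text
[ 0.57000132 -0.11575147  0.08951714] [-1.94883869 -0.13106336  1.37545813]
```

View pics/side2.png

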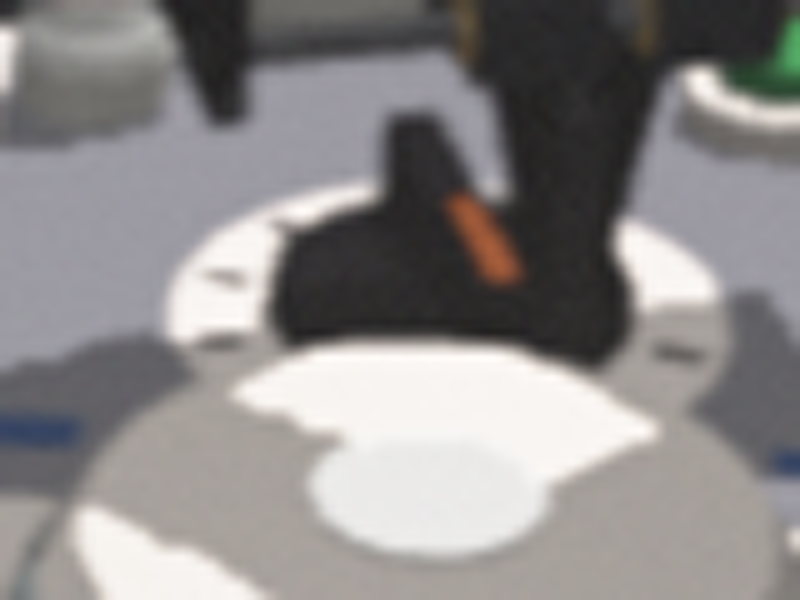

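Contact: about 2 N, with the finger beside the orange end at (510,240). Next I work out the arc moves about the dial axis.

```bash
cat > arc.py <<'E'
from h import *
import sys
s=sensors.get_state();R=s["orientation"];p=s["ee_pos"];print(p)
ax=np.array([.599,-.134,p[2]])
for a in map(float,sys.argv[1:]):
    c,n=np.cos(np.radians(-a)),np.sin(np.radians(-a)); Z=np.array([[c,-n,0],[n,c,0],[0,0,1]])
    print(a,(R.T@(ax+Z@(p-ax)-p)*1e3).round(1))
E
python3 arc.py 4 8 12 16 20 24 28 32 36 40
```

```text
[ 0.57000132 -0.11575147  0.08951714]
4.0 [ 1.   2.2 -0. ]
8.0 [ 1.8  4.4 -0. ]
12.0 [ 2.4  6.7 -0. ]
16.0 [ 2.9  9.1 -0. ]
20.0 [ 3.2 11.4 -0. ]
24.0 [ 3.4 13.8 -0. ]
28.0 [ 3.4 16.2 -0. ]
32.0 [ 3.2 18.6 -0. ]
36.0 [ 2.9 21.  -0. ]
40.0 [ 2.4 23.3 -0. ]
```

>>> jog_arm(moves="1 2.2 0 0 0 4;1.8 4.4 0 0 0 8;2.4 6.7 0 0 0 12;2.9 9.1 0 0 0 16;3.2 11.4 0 0 0 20;3.4 13.8 0 0 0 24;3.4 16.2 0 0 0 28;3.2 18.6 0 0 0 32;2.9 21 0 0 0 36;2.4 23.3 0 0 0 40")

```text
t: 6.08
ee_pos: [0.5884, -0.1013, 0.0895]
orientation: [[0.142, 0.99, -0.001], [0.99, -0.142, 0.0], [-0.0, -0.001, -1.0]]
ft_force: [-1.0, -0.9, 0.8]
finger_gap: 0.007
grip_force: 0.5
```

>>> jog_arm(moves="1 2.2 0 0 0 4;1.8 4.4 0 0 0 8;2.4 6.7 0 0 0 12;2.9 9.1 0 0 0 16;3.2 11.4 0 0 0 20;3.4 13.8 0 0 0 24;3.4 16.2 0 0 0 28;3.2 18.6 0 0 0 32;2.9 21 0 0 0 36;2.4 23.3 0 0 0 40")

```text
t: 7.32
ee_pos: [0.6117, -0.1014, 0.0893]
orientation: [[0.745, 0.667, -0.002], [0.667, -0.745, 0.001], [-0.0, -0.002, -1.0]]
ft_force: [-3.8, 2.4, 3.5]
finger_gap: 0.005
grip_force: 2.4
```

```bash
python3 arc.py 10 20 25 30 35
python3 - <<'E'
from h import *
ax=np.array([.599,-.134,.104]); im=read_camera("top")
s=sensors.get_state();print(s["ft_force"])
try: print(dial(im,ax))
except Exception as e: print("hidden",e)
im=read_camera("side"); cv2.imwrite("pics/side3.png",cv2.resize(im[155:245,300:420,::-1],(800,600),interpolation=cv2.INTER_CUBIC))
E
```

```text
[ 0.61167967 -0.10143304  0.08932945]
10.0 [ 2.3  5.7 -0. ]
20.0 [ 3.5 11.6 -0. ]
25.0 [ 3.8 14.7 -0. ]
30.0 [ 3.7 17.7 -0. ]
35.0 [ 3.4 20.7 -0. ]
[-4.68496766  1.59550779  2.37295456]
(np.float64(13.951237252113968), np.float64(26.188415371330255), 194.0)
```

View pics/side3.png

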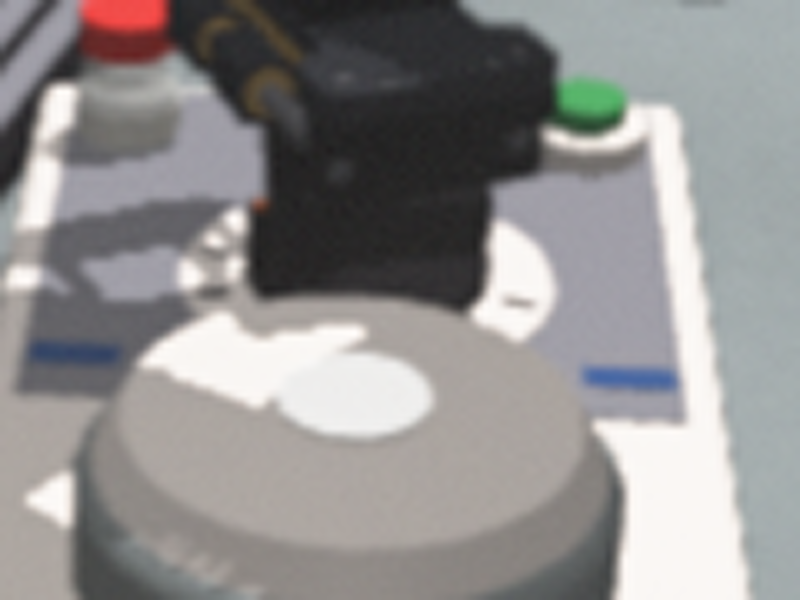

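The finger hides the mark here, but the 5 N reaction shows it is still pushing partway between stops. I continue through stop 6 towards stop 7.

>>> jog_arm(moves="1.2 2.8 0 0 0 5;2.3 5.7 0 0 0 10;3 8.6 0 0 0 15;3.5 11.6 0 0 0 20;3.5 11.6 0 0 0 20")

```text
t: 8.05
ee_pos: [0.6231, -0.1086, 0.0896]
orientation: [[0.927, 0.376, 0.001], [0.376, -0.927, -0.0], [0.001, 0.001, -1.0]]
ft_force: [-0.0, 0.2, -0.8]
finger_gap: 0.005
grip_force: 0.0
```

>>> jog_arm(moves="0.6 1.6 0 0 0 2.5;1.2 3.1 0 0 0 5;1.8 4.6 0 0 0 7.5;1.8 4.6 0 0 0 7.5")

```text
t: 8.55
ee_pos: [0.6257, -0.1114, 0.0894]
orientation: [[0.968, 0.252, -0.001], [0.252, -0.968, 0.001], [-0.0, -0.001, -1.0]]
ft_force: [-2.3, 2.9, 1.0]
finger_gap: 0.004
grip_force: 1.4
```

```bash
python3 arc.py 4 8
python3 - <<'E'
from h import *
s=sensors.get_state();p=s["ee_pos"]-[.599,-.134,0];print(s["ft_force"],np.degrees(np.arctan2(p[1],p[0])),np.hypot(p[0],p[1]))
E
```

```text
[ 0.6256601  -0.11137635  0.08939479]
4.0 [ 1.   2.2 -0. ]
8.0 [ 1.8  4.5 -0. ]
[-2.27499463  2.90652102  0.99433145] 40.31780598115077 0.03496556028245934
```

>>> jog_arm(moves="0.5 1.1 0 0 0 2;1 2.2 0 0 0 4;1 2.2 0 0 0 4")

```text
t: 8.93
ee_pos: [0.6268, -0.1126, 0.0894]
orientation: [[0.983, 0.182, -0.002], [0.182, -0.983, 0.002], [-0.001, -0.002, -1.0]]
ft_force: [-4.0, 5.7, 3.4]
finger_gap: 0.006
grip_force: 2.7
```

>>> jog_arm(moves="0.5 1.1 0 0 0 2;0.5 1.1 0 0 0 2;0.5 1.1 0 0 0 2")

```text
t: 9.3
ee_pos: [0.6276, -0.1139, 0.0893]
orientation: [[0.989, 0.148, -0.001], [0.148, -0.989, 0.001], [-0.001, -0.002, -1.0]]
ft_force: [-3.7, 4.6, 1.9]
finger_gap: 0.01
grip_force: 2.1
```

>>> jog_arm(moves="0.5 1.1 0 0 0 2;0.5 1.1 0 0 0 2")

```text
t: 9.55
ee_pos: [0.6284, -0.1153, 0.0892]
orientation: [[0.994, 0.113, -0.001], [0.113, -0.994, 0.001], [-0.001, -0.001, -1.0]]
ft_force: [-1.7, 3.3, 0.3]
finger_gap: 0.003
grip_force: 1.6
```

>>> jog_arm(moves="0.5 1.1 0 0 0 2;0.5 1.1 0 0 0 2")

```text
t: 9.8
ee_pos: [0.6296, -0.1172, 0.0894]
orientation: [[0.997, 0.078, 0.0], [0.078, -0.997, -0.0], [0.0, 0.001, -1.0]]
ft_force: [-0.2, 2.6, -0.7]
finger_gap: 0.006
grip_force: 0.7
```

The force has dropped, so the dial has probably snapped. I back off, lift and look.

>>> jog_arm(moves="0 -5 0 0 0 0;0 -8 -30 0 0 0;0 -8 -80 0 0 0;-90 -8 -110 0 0 0;-140 -8 -110 0 0 0;-200 -8 -110 0 0 0;-240 -8 -110 0 0 0;-240 -8 -110 0 0 0;-240 -8 -110 0 0 0")

```text
t: 10.92
ee_pos: [0.3906, -0.1283, 0.2006]
orientation: [[0.997, 0.077, 0.003], [0.077, -0.997, -0.002], [0.003, 0.002, -1.0]]
ft_force: [0.7, 0.2, 0.0]
finger_gap: 0.003
grip_force: 0.0
```

Run:
```python
from h import *
ax=np.array([.599,-.134,.104]); im=read_camera("top")
print(dial(im,ax)); print(sensors.get_state()["ft_force"])
cv2.imwrite("pics/top4.png",cv2.resize(im[150:300,380:580,::-1],(800,600),interpolation=cv2.INTER_CUBIC))
```

```text
(np.float64(6.022321525751845), np.float64(22.03654133461599), 108.0)
[0.59736172 0.90241597 0.68611268]
```

View pics/top4.png

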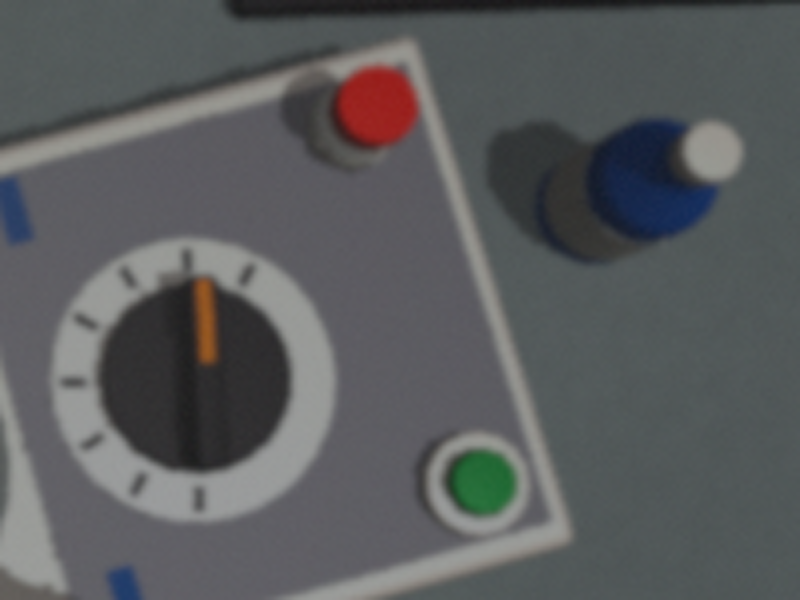

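The dial rests at the 7th tick: the mark end is at (203,280) and its line is parallel to tick 7 at (187,260). The pot and bottle haven't moved. The key at (482,482) is next.

Run:
```python
from h import *
im=read_camera("side"); c=cen(blob(im,(40,80,30),(85,255,255),(375,160,405,190)));print(c)
k=(500.1,270.1)
for z in(.075,.08,.085): print(z,ray("top",k,z),ray("side",c[0],z))
s=sensors.get_state(); R=s["orientation"]; print((R.T@(np.array([.555,-.257,.11])-s["ee_pos"])*1e3).round(1))
```

```text
((387.7230769230769, 170.03076923076924), 65.0)
0.075 [ 0.55571524 -0.25947354  0.075     ] [ 0.55985555 -0.27897771  0.075     ]
0.08 [ 0.55540592 -0.25779199  0.08      ] [ 0.55786145 -0.26916319  0.08      ]
0.085 [ 0.5550966  -0.25611044  0.085     ] [ 0.55586735 -0.25934867  0.085     ]
[153.4 141.3  90.6]
```

>>> jog_arm(moves="50 46 0 0 0 0;100 92 0 0 0 0;153 140 0 0 0 0;153 140 40 0 0 0;153 140 80 0 0 0;153 140 100 0 0 0;153 140 100 0 0 0;153 140 100 0 0 0")

```text
t: 12.02
ee_pos: [0.5543, -0.2558, 0.1013]
orientation: [[0.997, 0.078, 0.002], [0.078, -0.997, -0.001], [0.002, 0.002, -1.0]]
ft_force: [0.1, 0.2, 1.1]
finger_gap: 0.003
grip_force: 0.0
```

>>> jog_arm(moves="0 0 4 0 0 0;0 0 8 0 0 0;0 0 12 0 0 0;0 0 14 0 0 0;0 0 14 0 0 0")

```text
t: 12.65
ee_pos: [0.5537, -0.2557, 0.0864]
orientation: [[0.997, 0.078, 0.001], [0.078, -0.997, -0.001], [0.001, 0.001, -1.0]]
ft_force: [0.5, 0.9, 4.8]
finger_gap: 0.004
grip_force: 2.4
```

>>> jog_arm(moves="0 0 1 0 0 0;0 0 2 0 0 0;0 0 2 0 0 0")

```text
t: 13.02
ee_pos: [0.5537, -0.2557, 0.0862]
orientation: [[0.997, 0.078, 0.001], [0.078, -0.997, -0.001], [0.001, 0.001, -1.0]]
ft_force: [-4.3, 3.6, 15.5]
finger_gap: 0.005
grip_force: 7.8
```

>>> jog_arm(moves="0 0 0.7 0 0 0;0 0 1.5 0 0 0;0 0 1.5 0 0 0")

```text
t: 13.4
ee_pos: [0.5538, -0.2558, 0.086]
orientation: [[0.997, 0.078, 0.001], [0.078, -0.997, -0.001], [0.001, 0.001, -1.0]]
ft_force: [-7.9, 3.9, 23.6]
finger_gap: 0.009
grip_force: 11.8
```

The finger stops hard at z=0.086. I back off in steps to see whether that was the key's spring stroke or its surround.

>>> jog_arm(moves="0 0 -3 0 0 0;0 0 -4.5 0 0 0;0 0 -4.5 0 0 0;0 0 -4.5 0 0 0")

```text
t: 13.9
ee_pos: [0.5536, -0.2556, 0.0869]
orientation: [[0.997, 0.078, 0.001], [0.078, -0.997, -0.001], [0.001, 0.001, -1.0]]
ft_force: [1.2, -0.5, 4.4]
finger_gap: 0.006
grip_force: 2.3
```

>>> jog_arm(moves="0 0 -1 0 0 0;0 0 -2 0 0 0;0 0 -2 0 0 0;0 0 -2 0 0 0")

```text
t: 14.4
ee_pos: [0.553, -0.2553, 0.0884]
orientation: [[0.997, 0.078, -0.0], [0.078, -0.997, 0.0], [-0.0, -0.0, -1.0]]
ft_force: [3.6, -2.0, 3.2]
finger_gap: 0.008
grip_force: 1.8
```

>>> jog_arm(moves="0 0 -1 0 0 0;0 0 -2 0 0 0;0 0 -2 0 0 0;0 0 -2 0 0 0")

```text
t: 14.9
ee_pos: [0.5527, -0.2551, 0.0903]
orientation: [[0.997, 0.078, -0.001], [0.078, -0.997, 0.0], [-0.001, -0.0, -1.0]]
ft_force: [1.4, -2.1, 2.8]
finger_gap: 0.008
grip_force: 1.3
```

>>> jog_arm(moves="0 0 -10 0 0 0;0 0 -20 0 0 0;0 0 -20 0 0 0")

```text
t: 15.28
ee_pos: [0.5536, -0.2556, 0.1118]
orientation: [[0.997, 0.078, 0.001], [0.078, -0.997, -0.001], [0.001, 0.001, -1.0]]
ft_force: [0.2, 0.4, 0.2]
finger_gap: 0.006
grip_force: 0.0
```

The force falls smoothly from 4.4 to 3.2 to 2.8 N and then to zero. That is a spring, so the key went fully in and came back out. I lift clear, check and hand in.

>>> jog_arm(moves="0 0 -50 0 0 0;-60 0 -100 0 0 0;-120 0 -100 0 0 0;-160 0 -100 0 0 0;-160 0 -100 0 0 0;-160 0 -100 0 0 0")

```text
t: 16.02
ee_pos: [0.3938, -0.2679, 0.2108]
orientation: [[0.997, 0.077, 0.001], [0.077, -0.997, -0.0], [0.001, 0.0, -1.0]]
ft_force: [0.7, -0.1, -0.3]
finger_gap: 0.006
grip_force: 0.0
```

Run:
```python
from h import *
from rig import workorder
im=read_camera("top"); d=dial(im,np.array([.599,-.134,.104])); k=cen(blob(im,(40,80,30),(85,255,255),(480,250,520,290)));print(d,k)
if abs(d[0]-6)<4: print(workorder.hand_in())
```

```text
(np.float64(5.839699111529438), np.float64(21.79198223562556), 110.0) ((500.05882352941177, 270.0833333333333), 204.0)
the job is handed in; nothing more can be done
None
```

I turned the dial four clicks clockwise to the seventh stop, then pressed the start key fully in and let it spring back; the job was handed in at about 16 s of the 61 s, and no verdict was returned.

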